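# Turn the recipe leaf on the bakery stand

### The arm

A 6-joint arm with a two-finger parallel gripper is mounted at the origin on the work surface. World frame = base frame: x ahead of the robot, y to its left, z up, the work surface at z = 0. Lengths are in m, angles in rad, forces in N, time in s.
With the tool pointing down it reaches from about 0.425 to 0.95 m from the base axis. Payload 3.5 kg.
Tool frame: the origin (TCP) lies midway between the tips of the shut fingers; the grasp point (between the pads) lies 19 mm behind it; z points along the fingers, x is the direction in which the jaws open and shut, and the axes are right-handed (so a half turn about z gives the same grasp; the last joint's range is limited). The gripper opens to 85 mm and grips with 20 to 120 N. Pads are 22 mm wide; open, the fingers measure 114 mm over their backs; the gripper's body (76 mm by 85 mm) begins 54 mm behind the grasp point. The pads swing forward as they close: fully open they stand 13 mm farther back than shut.
Start: joints at [-1.433, 0.286, 1.577, -0, 1.279, -0.15], TCP at [0.192, -0.647, 0.231] pointing down, gripper open.
Joint ranges: [-2.77, 2.77], [-0.9, 2.22], [0.21, 2.48], [-1.53, 4.67], [0.24, 2.81], [-2.84, 2.84]. Speed limits (rad/s): [2.79, 2.79, 3.14, 3.14, 3.14, 3.14].

### API

Orientations are given as a unit quaternion [x, y, z, w].
In Python, from plant import readout, optics, ctrl gives the robot as it stands. The module is installed in compiled form; this text tells all that it offers.
- The arm moves only by the shell command python3 -m crank 'ROWS' [OPENING] [FORCE]. ROWS is text: rows parted by semicolons, each of 6 numbers parted by spaces: the shift along the tool's x, y, z in mm, then the turn, a rotation vector about the tool's x, y, z in rad. In form: dx dy dz ax ay az; .... A call has 1 to 5 rows; each row shifts and turns the commanded pose from where the row before left it, along the tool's axes as they then stand; what a row does not reach is not made up. A row lasts 1/8 s, in which the tool goes at most 62.5 mm and 10.7 degrees, less where a joint would pass 70% of its speed; a pose out of reach is approached as far as the arm can. A call is refused whole if a number of a shift passes 62.5 or a number of a turn 0.188, either way. A call with a gripper value outside its range is refused whole. OPENING is the opening, from -1 (shut) to 1 (fully open), set as the call begins (- or left out, the last holds). The fingers move at their own pace and stop on an object; FORCE is the grip in N (left out, the last holds). Time passes only in rows, so rows that do not move let the fingers close. It gives the time, the measured TCP pose, the force and the opening at its end, in the units of the state.
- readout.get_state(): the state, without advancing time (a new reading comes with each control period).
- optics.read_camera(name): name is "scene" or "top"; returns the picture (480x640x3 uint8, red, green, blue); there is no depth.
- optics.calibration(name): a dict with "mtx" (3x3 intrinsics, pixels), "rvec" (rotation vector, rad) and "tvec" (3), from world to camera coordinates, as OpenCV has them. Camera axes: x right, y down, z forward; pixel columns grow to the right and rows downward; lengths in m; the calibration is good to about 2 mm. A picture is of the moment at which its call begins. calibration takes no time and is no camera call.
- ctrl.sign_off(): hands the job in, once; it reports no verdict.
Trained networks look in the newest picture that a camera, given by its name, has taken for a name from the list of things; names that differ only in an ending like _2 or _b are one class to them, and where a whole thing is asked for, a point or a joint stands for the part that bears it (a point fixed in the world has none). Each returns a list of dicts, best first, with "p" (0 to 1); they miss things now and then, are a little off and sometimes report something else, mostly with a low value. They report only what shows in the picture. A call takes as long as a camera call.
- optics.recognise(camera, thing): "xy" ([column, row] as shares, 0 to 1, of the picture: columns of its width, rows of its height, amid what is visible of it).
The state is a dict: "time": time; "qpos": joint angles; "dq": joint speeds; "joint_efforts": joint torques, N m; "eef_pos": TCP position; "tcp_rot": TCP orientation; "contact_force": force on the tool from outside, world axes, zero at the start; "wrist_torque": the same for the moment, N m; "opening": opening from 0.0 (shut) to 1.0 (fully open).
Only numpy, scipy, OpenCV 4.12 (cv2) and the standard library are available. Lean on these libraries where they do the work, as an engineer would, in place of code of your own. Each camera call takes 0.05 s, during which the arm holds its last target.

### The job

Turn the stiff recipe leaf on the steel stand over its spine, pushing it with the fingertips, and press it down until it lies flat on the stand's other rest (the robot's left). Only push the leaf, never pinch it between the fingers, leave everything else on the counter where it is, and finish clear of everything.

Things in the scene. Friction and masses are not known exactly. Their poses are not given: they have to be found in the camera images.
- spine (a point): middle of the spine (hinge line) of the recipe stand, 50 mm above the table. The stand is fixed: a shallow steel V of two rests, each 190 mm long along the spine and reaching 112 mm from it, rising outwards at 15 degrees (0.262 rad). Axes turn with the stand and not with the leaf: x along the spine (roughly away from the robot), y towards the rest on the robot's left, z up. Dark end brackets of the spine reach 95 mm either way along x and 54 mm up from the table.
- leaf (a joint): turn of the leaf about the spine, rad: 0 lying on the rest at the robot's right (-y of the stand), 2.618 lying flat on the rest at the left (+y), 1.309 upright; the leaf makes joint + 0.262 rad with the level -y direction. It starts between 0 and 0.35. The hinge is stiff: the leaf stays where it is left and needs about 0.35 N m at most (some 2 to 3 N at the free edge).
- leaf_edge (a point): middle of the leaf's free edge, at mid-thickness. The leaf is a grey plastic frame with a paper-white printed sheet panel on each face, 180 mm along the spine, 150 mm from spine to free edge, 6 mm thick (3 mm at the outer 8 to 10 mm rim). It reaches 38 mm past the rest, so a fingertip fits under its free edge (edge 89 mm or more above the table). Site axes turn with the leaf: x along the spine, -y from the spine to the free edge, z out of the face that is up at the start.
- shaker: loose glass-clear spice jar with steel cap, 48 mm across, 95 mm tall, beyond the stand; origin centre of underside
- ramekin: loose white ceramic bowl, 76 mm across, 45 mm tall, beyond the stand; origin centre of underside
- cutter: loose steel ring pastry cutter, 64 mm across, 35 mm tall, on the robot's side of the stand; origin centre of underside
- brush: loose pastry brush with a wooden handle, about 25 mm tall, lying to the robot's left of the stand; origin under its middle
- scraper: loose flat dough scraper, steel blade 110 x 95 mm with a black grip 14 mm thick, lying to the robot's right of the stand; origin centre of underside
- mug: loose white mug, 80 mm across plus a handle, 95 mm tall, beyond the stand, right of the jar; origin centre of underside
- bread: loose loaf, 200 x 90 mm, 85 mm tall, to the robot's left of the stand; origin centre of underside

How it is judged:
At the end, for the whole second after the job is handed in: the leaf lies flat on the left rest (joint within 0.06 rad of 2.618, the free edge less than about 9 mm high) and at rest, and every loose thing is within 25 mm of where it began (value of joint leaf above 2.558 rad and velocity of joint leaf below 0.05 rad/s and distance of each of shaker, ramekin, cutter, brush, scraper, mug, bread from where it was at the start of the episode below 0.025 m); the robot touches nothing.
It fails at once if the leaf was pinched: both of its faces were pressed by the fingers at once (contact force between the fingers and leaf_c1 above 0.5 N and contact force between the fingers and leaf_c2 above 0.5 N).
It fails at once if a loose thing on the counter was moved or lifted (distance of any of shaker, ramekin, cutter, brush, scraper, mug, bread from where it was at the start of the episode above 0.025 m).
It also fails if it takes over 35 s, if anything falls off the work surface, if the arm or the gripper's body presses on something with over 40 N, if the wrist force passes 120 N, or if a joint passes its speed limit or range.

## Working session

There is one attempt and no reset: what is moved stays moved. The work goes in short steps, Python scripts to look and compute and a shell command to move; the robot and the scene stay as the last step left them, time stands still between calls to the robot, and variables do not carry over. Pictures are saved under pics/ and viewed, and the job is handed in when it is done.

```bash
mkdir -p pics
cat > h.py <<'E'
import numpy as np, cv2
from plant import readout, optics, ctrl
def cal(n):
    c=optics.calibration(n); R=cv2.Rodrigues(np.array(c["rvec"],float))[0]; return np.array(c["mtx"],float),R,np.array(c["tvec"],float).ravel()
def proj(n,P):
    K,R,t=cal(n); p=(K@(R@np.atleast_2d(P).T+t[:,None])).T; return p[:,:2]/p[:,2:]
def ray(n,uv):
    K,R,t=cal(n); d=R.T@np.linalg.inv(K)@np.array([uv[0],uv[1],1.]); return -R.T@t,d/np.linalg.norm(d)
def atz(n,uv,z):
    o,d=ray(n,uv); return o+d*(z-o[2])/d[2]
def snap(n,f):
    im=optics.read_camera(n); cv2.imwrite('pics/'+f,im[:,:,::-1]); return im
E
python3 - <<'E'
from h import *
np.set_printoptions(precision=3,suppress=True)
for n in("scene","top"):
    snap(n,n+"0.png"); print(n,-cal(n)[1].T@cal(n)[2])
    for th in("spine","leaf","leaf_edge","shaker","ramekin","cutter","brush","scraper","mug","bread"):
        r=optics.recognise(n,th)[:1]
        for q in r:
            uv=np.array(q["xy"])*[640,480]; print(th,uv,round(q["p"],2),atz(n,uv,0.05 if th in('spine','leaf') else .1 if th=='leaf_edge' else 0.03))
print(readout.get_state())
E
```

```text
scene [ 0.983 -0.518  1.059]
spine [296.192 184.704] 0.73 [0.409 0.095 0.05 ]
leaf [299.904 236.688] 0.95 [ 0.513 -0.015  0.05 ]
leaf_edge [300.096 237.408] 0.89 [ 0.538 -0.041  0.1  ]
shaker [367.616 264.48 ] 0.86 [0.669 0.03  0.03 ]
ramekin [403.52  236.208] 0.64 [0.69  0.143 0.03 ]
cutter [402.112 238.992] 0.75 [0.691 0.134 0.03 ]
brush [386.304 191.712] 0.89 [0.584 0.226 0.03 ]
scraper [201.024 333.408] 0.56 [ 0.497 -0.315  0.03 ]
mug [339.072 291.984] 0.85 [ 0.661 -0.064  0.03 ]
bread [413.12  147.024] 0.95 [0.554 0.391 0.03 ]
top [0.378 0.026 1.156]
spine [316.288 261.504] 0.61 [0.539 0.031 0.05 ]
leaf [340.416 263.808] 0.87 [ 0.535 -0.025  0.05 ]
leaf_edge [344.32 265.2 ] 0.84 [ 0.525 -0.031  0.1  ]
shaker [322.496 206.4  ] 0.8 [0.677 0.018 0.03 ]
ramekin [271.104 194.112] 0.86 [0.706 0.144 0.03 ]
cutter [270.208 319.68 ] 0.6 [0.405 0.136 0.03 ]
brush [228.608 244.512] 0.91 [0.58  0.241 0.03 ]
scraper [457.92  287.712] 0.94 [ 0.485 -0.302  0.03 ]
mug [362.304 205.008] 0.57 [ 0.682 -0.078  0.03 ]
bread [171.968 253.296] 0.77 [0.557 0.374 0.03 ]
{'time': 1.1, 'qpos': array([-1.433,  0.286,  1.577,  0.   ,  1.279, -0.15 ]), 'dq': array([ 0.001, -0.002,  0.001, -0.   ,  0.003,  0.001]), 'joint_efforts': array([  0.002, -40.597, -29.294,  -0.   ,   0.001,   0.   ]), 'eef_pos': array([ 0.192, -0.647,  0.231]), 'tcp_rot': array([ 0.801, -0.598, -0.   , -0.   ]), 'contact_force': array([-0.146, -0.059,  0.012]), 'wrist_torque': array([-0.042,  0.022, -0.048]), 'opening': 1.0022501982918062}
```

View pics/scene0.png

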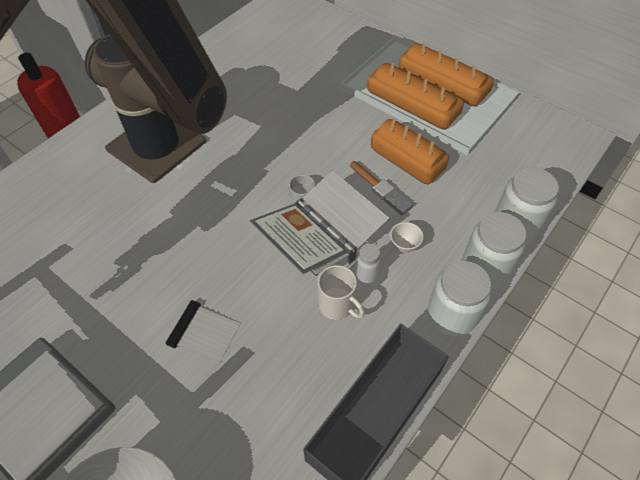

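View pics/top0.png

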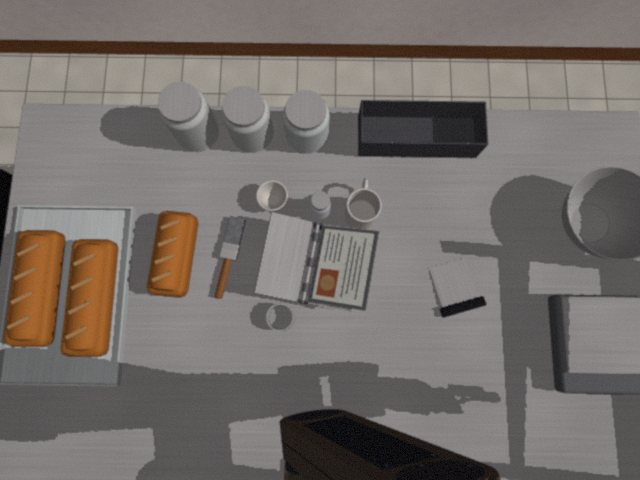

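The top view shows the stand at about (255–378, 215–308). The leaf is on its right half, the cutter at (270,317), the jar at (321,205), the mug at (363,205) and the brush at (229,257). I'll enlarge it to get the leaf corners.

Run:
```python
import cv2
a=cv2.imread('pics/top0.png')[185:335,240:400]; cv2.imwrite('pics/topc.png',cv2.resize(a,None,fx=4,fy=4,interpolation=cv2.INTER_CUBIC))
a=cv2.imread('pics/scene0.png')[160:310,240:400]; cv2.imwrite('pics/scenec.png',cv2.resize(a,None,fx=4,fy=4,interpolation=cv2.INTER_CUBIC))
```

```text
(no output)
```

View pics/topc.png

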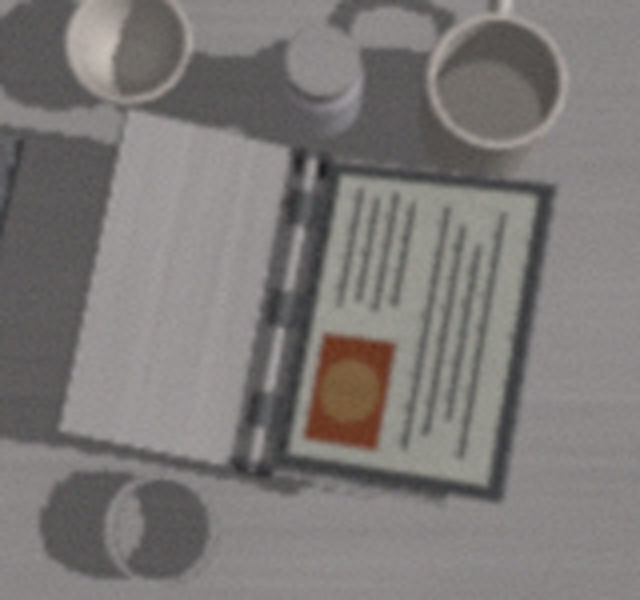

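View pics/scenec.png

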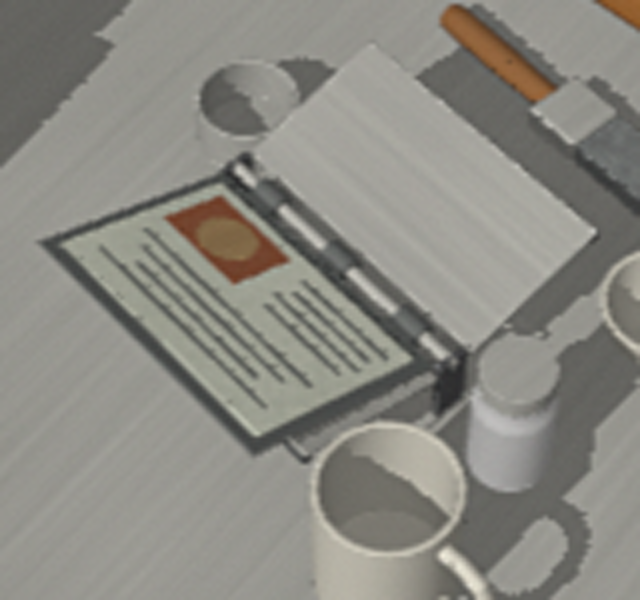

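```bash
cat > fit.py <<'E'
from h import *
from scipy.optimize import least_squares
T=np.array([[552,185],[500,497],[312,158],[252,470],[128,110],[60,430]])/4+[240,185]
S=np.array([[255,452],[45,242],[455,358],[240,165],[595,235],[372,45]])/4+[240,160]
def pts(p):
    cx,cy,yaw,q=p; a=q+.262
    L=[[.09,-.15*np.cos(a),.15*np.sin(a)],[-.09,-.15*np.cos(a),.15*np.sin(a)],[.093,0,.004],[-.093,0,.004],[.095,.112*np.cos(.262),.112*np.sin(.262)],[-.095,.112*np.cos(.262),.112*np.sin(.262)]]
    c,s=np.cos(yaw),np.sin(yaw)
    return np.array(L)@np.array([[c,-s,0],[s,c,0],[0,0,1]]).T+[cx,cy,.05]
f=lambda p:np.r_[(proj('top',pts(p))-T).ravel(),(proj('scene',pts(p))-S).ravel()]
r=least_squares(f,[.54,.03,0,.2],loss='soft_l1')
if __name__=="__main__":
    np.set_printoptions(precision=3,suppress=True)
    print(r.x); print(f(r.x).reshape(2,-1,2)); print(pts(r.x))
    for n,u in(('mug',(363,206)),('shaker',(321,201)),('cutter',(279,317)),('ramekin',(272,196))):
        print(n,atz('top',u,dict(mug=.09,shaker=.095,cutter=.035,ramekin=.045)[n]))
E
python3 fit.py
```

```text
[ 0.538  0.045 -0.172  0.126]
[[[ 0.749 -0.827]
  [ 0.257  1.128]
  [-0.06  -1.391]
  [-0.236 -1.233]
  [ 0.117 -1.133]
  [-0.22  -0.109]]

 [[ 0.274  0.23 ]
  [-1.312 -0.608]
  [-0.299  0.313]
  [-1.176 -0.941]
  [ 0.762 -1.566]
  [-0.602 -1.849]]]
[[ 0.603 -0.108  0.107]
 [ 0.426 -0.077  0.107]
 [ 0.63   0.029  0.054]
 [ 0.447  0.061  0.054]
 [ 0.65   0.135  0.079]
 [ 0.463  0.167  0.079]]
mug [ 0.663 -0.074  0.09 ]
shaker [0.672 0.022 0.095]
cutter [0.411 0.115 0.035]
ramekin [0.697 0.14  0.045]
```

```bash
cat > plan.py <<'E'
from h import *
from scipy.spatial.transform import Rotation as Ro
import sys, json
C=np.array([.538,.045,.05]); yaw=-.172
xs=np.array([np.cos(yaw),np.sin(yaw),0]); ys=np.array([-np.sin(yaw),np.cos(yaw),0]); zs=np.array([0,0,1.])
def W(l): return C+l[0]*xs+l[1]*ys+l[2]*zs
def S(w): d=np.array(w)-C; return np.array([d@xs,d@ys,d@zs])
def Rt(deg,opt):  # deg below horizontal
    t=np.radians(deg); z=np.cos(t)*ys-np.sin(t)*zs
    x={'A':xs,'A-':-xs,'B':-np.sin(t)*ys-np.cos(t)*zs,'B-':np.sin(t)*ys+np.cos(t)*zs}[opt]
    return Ro.from_matrix(np.c_[x,np.cross(z,x),z])
def rows(stand,deg,opt,n):
    s=readout.get_state(); R0=Ro.from_quat(s['tcp_rot']); p0=np.array(s['eef_pos']); p1=W(stand); R1=Rt(deg,opt)
    rv=(R0.inv()*R1).as_rotvec(); print('from stand',S(p0).round(4),'to world',p1.round(3),'q',np.round(s['qpos'],3),'rot',np.linalg.norm(rv).round(3))
    for i in range(n):
        Ri=R0*Ro.from_rotvec(rv*i/n); d=Ri.inv().apply((p1-p0)/n)*1e3
        print(' '.join('%.1f'%v for v in d),' '.join('%.3f'%v for v in rv/n),end='; ')
    print()
E
python3 -c "
from plan import *
for o in ['A','A-','B','B-']: rows([-.02,-.30,.2],50,o,10)
"
```

```text
from stand [-0.2228 -0.7413  0.1813] to world [ 0.467 -0.247  0.25 ] q [-1.433  0.286  1.577  0.     1.279 -0.15 ] rot 1.292
-30.5 -37.8 -1.9 0.062 -0.039 -0.106; -26.4 -40.8 1.7 0.062 -0.039 -0.106; -21.8 -43.1 5.2 0.062 -0.039 -0.106; -16.8 -44.8 8.7 0.062 -0.039 -0.106; -11.6 -45.6 12.1 0.062 -0.039 -0.106; -6.2 -45.7 15.3 0.062 -0.039 -0.106; -0.7 -45.0 18.3 0.062 -0.039 -0.106; 4.8 -43.6 21.0 0.062 -0.039 -0.106; 10.1 -41.4 23.3 0.062 -0.039 -0.106; 15.3 -38.5 25.3 0.062 -0.039 -0.106; 
from stand [-0.2228 -0.7413  0.1813] to world [ 0.467 -0.247  0.25 ] q [-1.433  0.286  1.577  0.     1.279 -0.15 ] rot 2.105
-30.5 -37.8 -1.9 -0.044 -0.070 0.193; -37.3 -31.1 -1.0 -0.044 -0.070 0.193; -42.6 -23.3 0.7 -0.044 -0.070 0.193; -46.2 -14.8 3.0 -0.044 -0.070 0.193; -47.9 -5.8 5.8 -0.044 -0.070 0.193; -47.6 3.1 9.1 -0.044 -0.070 0.193; -45.4 11.7 12.8 -0.044 -0.070 0.193; -41.4 19.4 16.5 -0.044 -0.070 0.193; -35.7 26.1 20.2 -0.044 -0.070 0.193; -28.5 31.4 23.8 -0.044 -0.070 0.193; 
from stand [-0.2228 -0.7413  0.1813] to world [ 0.467 -0.247  0.25 ] q [-1.433  0.286  1.577  0.     1.279 -
[... 162 characters left out ...]
-35.7 -31.6 9.5 0.016 -0.069 0.044; -36.3 -29.9 12.5 0.016 -0.069 0.044; -36.6 -28.0 15.5 0.016 -0.069 0.044; -36.6 -26.1 18.4 0.016 -0.069 0.044; -36.4 -24.2 21.3 0.016 -0.069 0.044; -35.8 -22.3 24.2 0.016 -0.069 0.044; 
from stand [-0.2228 -0.7413  0.1813] to world [ 0.467 -0.247  0.25 ] q [-1.433  0.286  1.577  0.     1.279 -0.15 ] rot 2.71
-30.5 -37.8 -1.9 0.092 0.022 -0.254; -20.1 -44.2 1.4 0.092 0.022 -0.254; -8.4 -47.6 5.4 0.092 0.022 -0.254; 3.6 -47.5 9.7 0.092 0.022 -0.254; 15.0 -44.0 14.2 0.092 0.022 -0.254; 25.0 -37.4 18.4 0.092 0.022 -0.254; 32.9 -28.1 22.1 0.092 0.022 -0.254; 38.2 -16.8 24.9 0.092 0.022 -0.254; 40.3 -4.4 26.8 0.092 0.022 -0.254; 39.2 8.3 27.5 0.092 0.022 -0.254;
```

```bash
python3 -m crank '-30 -38 -2 0.016 -0.069 0.044; -32 -36 1 0.016 -0.069 0.044; -34 -35 4 0.016 -0.069 0.044; -35 -33 7 0.016 -0.069 0.044; -36 -32 9 0.016 -0.069 0.044' -1; python3 -c "
from plan import *
rows([-.02,-.30,.2],50,'B',5)"
```

```text
time: 1.72
eef_pos: [0.3302, -0.4458, 0.2411]
tcp_rot: [0.718, -0.673, -0.114, -0.135]
contact_force: [0.6, -0.1, -0.2]
opening: -0.003
from stand [-0.1207 -0.5191  0.1911] to world [ 0.467 -0.247  0.25 ] q [-1.184  0.181  1.713  0.148  1.572  0.299] rot 0.412
-36.0 -29.6 12.6 0.016 -0.068 0.044; -36.3 -27.8 15.5 0.016 -0.068 0.044; -36.3 -25.9 18.4 0.016 -0.068 0.044; -36.0 -24.0 21.3 0.016 -0.068 0.044; -35.5 -22.1 24.1 0.016 -0.068 0.044;
```

```bash
python3 -m crank '-36 -30 13 0.016 -0.068 0.044; -36 -28 16 0.016 -0.068 0.044; -36 -26 18 0.016 -0.068 0.044; -36 -24 21 0.016 -0.068 0.044; -36 -22 24 0.016 -0.068 0.044'; python3 -c "
from plan import *
rows([-.01,-.23,.06],15,'B',5)"
```

```text
time: 2.35
eef_pos: [0.4673, -0.2472, 0.2497]
tcp_rot: [-0.605, 0.719, 0.221, 0.262]
contact_force: [1.3, -0.9, -0.5]
opening: -0.003
from stand [-0.0196 -0.3     0.1997] to world [ 0.489 -0.18   0.11 ] q [-0.914  0.155  1.808  0.497  1.681  0.756] rot 0.61
7.3 -1.9 30.4 -0.000 -0.122 -0.000; 10.9 -1.9 29.3 -0.000 -0.122 -0.000; 14.4 -1.9 27.7 -0.000 -0.122 -0.000; 17.7 -1.9 25.8 -0.000 -0.122 -0.000; 20.7 -1.9 23.4 -0.000 -0.122 -0.000;
```

```bash
python3 -m crank '1 -2 20 0 -0.122 0; 4 -2 20 0 -0.122 0; 6 -2 19 0 -0.122 0; 8 -2 18 0 -0.122 0; 10 -2 17 0 -0.122 0';  python3 - <<'E'
from plan import *
rows([-.01,-.20,.03],15,'B',5)
snap('scene','s1.png')
E
```

```text
time: 2.98
eef_pos: [0.4867, -0.1915, 0.1692]
tcp_rot: [-0.511, 0.607, 0.392, 0.466]
contact_force: [0.1, 0.0, 0.0]
opening: 0.001
from stand [-0.0101 -0.2418  0.1192] to world [ 0.494 -0.15   0.08 ] q [-0.93   0.472  1.839  0.832  1.893  0.6  ] rot 0.001
15.1 -0.0 12.7 0.000 0.000 0.000; 15.1 -0.0 12.7 0.000 0.000 0.000; 15.1 -0.0 12.7 0.000 0.000 0.000; 15.1 -0.0 12.7 0.000 0.000 0.000; 15.1 -0.0 12.7 0.000 0.000 0.000;
```

View pics/s1.png

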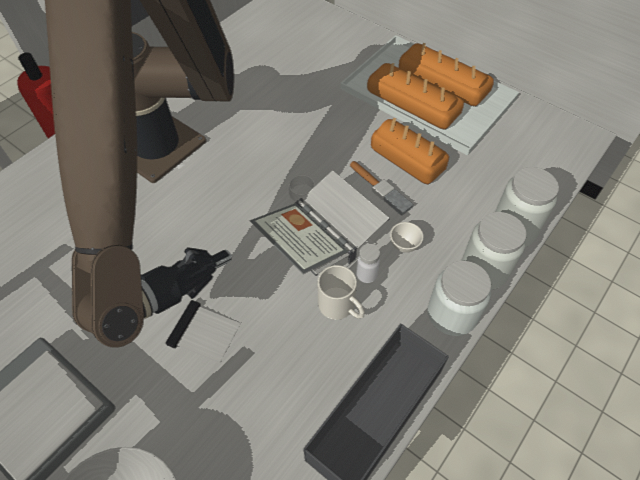

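```bash
python3 -m crank '17 0 13 0 0 0; 17 0 13 0 0 0; 17 0 13 0 0 0; 17 0 13 0 0 0; 17 0 13 0 0 0';  python3 - <<'E'
from plan import *
rows([-.01,-.12,.022],15,'B',4)
snap('scene','s2.png')
E
```

```text
time: 3.65
eef_pos: [0.4934, -0.1507, 0.0693]
tcp_rot: [-0.511, 0.607, 0.392, 0.465]
contact_force: [0.0, -0.2, 0.4]
opening: -0.001
from stand [-0.0105 -0.2005  0.0193] to world [ 0.508 -0.072  0.072] q [-0.879  0.617  1.873  0.84   1.746  0.488] rot 0.002
-5.9 -0.1 19.2 0.000 -0.001 0.000; -5.9 -0.1 19.2 0.000 -0.001 0.000; -5.9 -0.1 19.2 0.000 -0.001 0.000; -5.9 -0.1 19.2 0.000 -0.001 0.000;
```

View pics/s2.png

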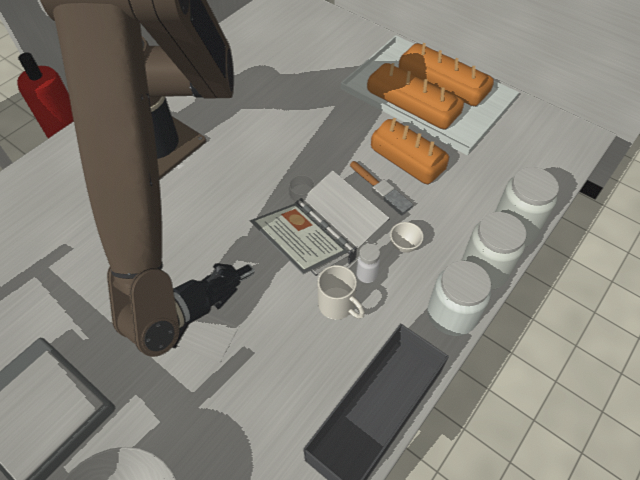

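```bash
python3 -m crank '-5 0 19 0 0 0; -5 0 19 0 0 0; -5 0 19 0 0 0; -5 0 19 0 0 0; 0 0 0 0 0 0';  python3 - <<'E'
from plan import *
s=readout.get_state();print(s['contact_force'],S(s['eef_pos']))
a=snap('scene','s3.png');a=a[170:320,200:400]; cv2.imwrite('pics/s3c.png',cv2.resize(a[:,:,::-1],None,fx=4,fy=4))
E
```

```text
time: 4.32
eef_pos: [0.5063, -0.0719, 0.0701]
tcp_rot: [-0.512, 0.607, 0.393, 0.465]
contact_force: [0.3, -0.9, -0.7]
opening: 0.005
[ 0.3340587  -0.86215386 -0.70959618] [-0.0112567  -0.12057807  0.02006923]
```

View pics/s3c.png

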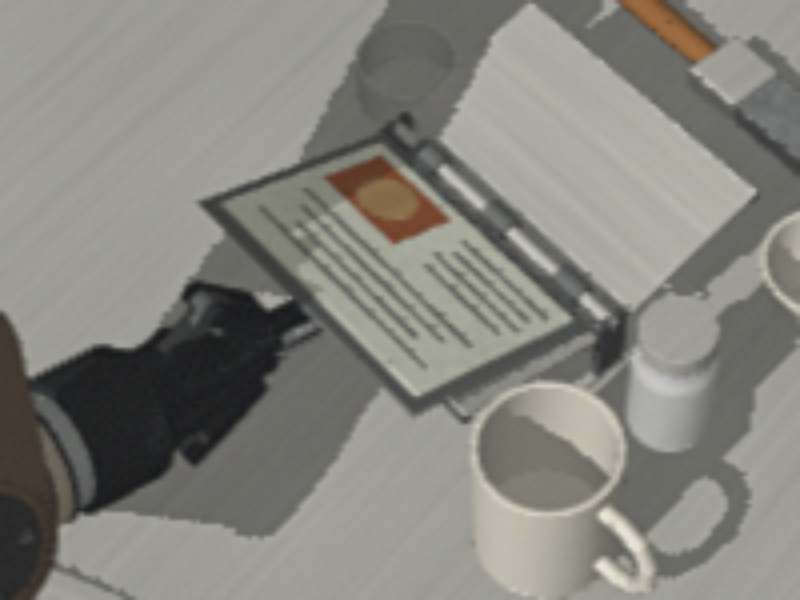

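```bash
cat >> plan.py <<'E'
def deg(a): return float(np.interp(a,[22,60,165],[15,18,80]))
def tcp(a,rho,push=0):
    t=np.radians(a); phi=np.radians(a-deg(a)); h=.003+.0145*np.cos(phi)-push
    return W([-.01,-rho*np.cos(t)-h*np.sin(t),rho*np.sin(t)-h*np.cos(t)])
def arc(a_list,rho,push=0):
    s=readout.get_state(); R0=Ro.from_quat(s['tcp_rot']); p0=np.array(s['eef_pos'])
    print('now',S(p0).round(4),'F',np.round(s['contact_force'],1),'q',np.round(s['qpos'],2))
    for a in a_list:
        p1=tcp(a,rho,push); R1=Rt(deg(a),'B'); d=R0.inv().apply(p1-p0)*1e3; rv=(R0.inv()*R1).as_rotvec()
        print(' '.join('%.1f'%v for v in d),' '.join('%.3f'%v for v in rv),end='; '); p0,R0=p1,R1
    print()
E
python3 -c "
from plan import *
arc([22,28,34,40,46],.125)"
```

```text
now [-0.0108 -0.1215  0.0201] F [ 0.  -0.6 -0.4] q [-0.77  0.56  1.96  0.93  1.67  0.5 ]
-10.0 -0.8 -3.6 0.002 -0.002 0.000; -13.4 -0.0 0.5 -0.000 0.008 -0.000; -13.4 0.0 1.9 0.000 0.008 0.000; -13.3 -0.0 3.3 0.000 0.008 0.000; -13.0 -0.0 4.6 0.000 0.008 -0.000;
```

```bash
python3 -m crank '-10 0 -3 0 0 0; -13 0 0 0 0.008 0; -13 0 2 0 0.008 0';  python3 - <<'E'
from plan import *
arc([40,46,52,58,64],.125)
a=snap('scene','s4.png');a=a[170:320,200:400]; cv2.imwrite('pics/s4c.png',cv2.resize(a[:,:,::-1],None,fx=4,fy=4))
E
```

```text
time: 4.75
eef_pos: [0.5082, -0.0658, 0.1056]
tcp_rot: [-0.514, 0.612, 0.387, 0.46]
contact_force: [-0.2, 0.3, -2.0]
opening: -0.0
now [-0.0104 -0.1143  0.0556] F [-0.2  0.3 -2. ] q [-0.76  0.48  1.99  0.94  1.69  0.56]
-14.0 -0.3 4.3 0.000 0.005 -0.000; -13.0 -0.0 4.6 0.000 0.008 -0.000; -12.6 0.0 6.0 0.000 0.008 0.000; -12.0 -0.0 7.3 -0.000 0.008 -0.000; -11.0 0.0 8.3 0.000 0.044 0.000;
```

View pics/s4c.png

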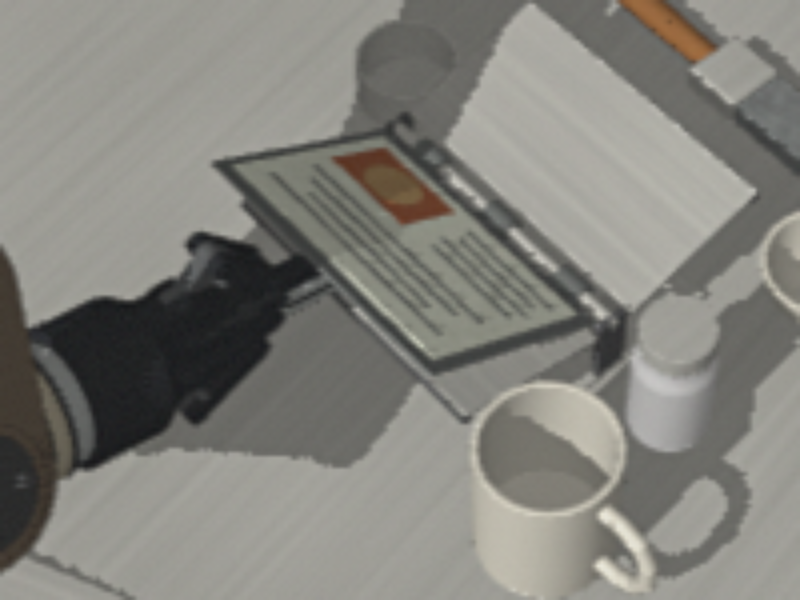

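The leaf is rising: the fingertip is at (310,275) in the crop, under the free edge, with about 2 N of contact. I'll carry on along the arc.

```bash
python3 -m crank '-14 0 4 0 0.005 0; -13 0 5 0 0.008 0; -13 0 6 0 0.008 0; -12 0 7 0 0.008 0; -11 0 8 0 0.044 0';  python3 - <<'E'
from plan import *
arc([70,76,82,88,94],.125)
a=snap('scene','s5.png');a=a[140:290,200:400]; cv2.imwrite('pics/s5c.png',cv2.resize(a[:,:,::-1],None,fx=4,fy=4))
E
```

```text
time: 5.42
eef_pos: [0.516, -0.0185, 0.1568]
tcp_rot: [-0.528, 0.628, 0.369, 0.437]
contact_force: [-0.2, -1.0, -3.0]
opening: 0.001
now [-0.0108 -0.0664  0.1068] F [-0.2 -1.  -3. ] q [-0.67  0.31  2.04  0.97  1.65  0.67]
-9.7 -0.8 8.5 0.001 0.064 -0.001; -9.9 0.0 9.4 -0.000 0.062 -0.000; -9.4 0.0 9.8 0.000 0.062 0.000; -9.0 -0.0 10.3 0.000 0.062 0.000; -8.5 0.0 10.7 -0.000 0.062 -0.000;
```

View pics/s5c.png

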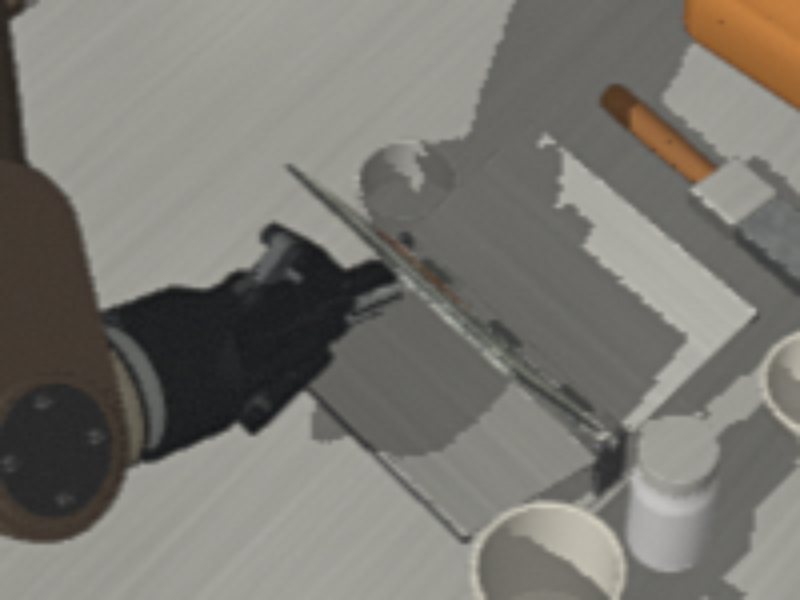

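The leaf is now at about 60°, with the tip on its underside at crop (390,275) and nothing else touched.

```bash
python3 -m crank '-10 -0.5 9 0 0.064 0; -10 0 9 0 0.062 0; -9 0 10 0 0.062 0; -9 0 10 0 0.062 0; -9 0 11 0 0.062 0';  python3 - <<'E'
from plan import *
arc([100,106,112,118,124],.125)
a=snap('scene','s6.png');a=a[120:270,200:400]; cv2.imwrite('pics/s6c.png',cv2.resize(a[:,:,::-1],None,fx=4,fy=4))
E
```

```text
time: 6.1
eef_pos: [0.5273, 0.0449, 0.1759]
tcp_rot: [-0.579, 0.688, 0.282, 0.334]
contact_force: [0.4, -1.5, -0.7]
opening: 0.001
now [-0.0105 -0.0019  0.1259] F [ 0.4 -1.5 -0.7] q [-0.49  0.12  2.07  0.86  1.41  0.9 ]
-7.4 -0.5 11.0 0.002 0.061 0.000; -7.5 0.0 11.4 0.000 0.062 -0.000; -6.9 -0.0 11.8 0.000 0.062 0.000; -6.4 0.0 12.1 0.000 0.062 0.000; -5.8 0.0 12.4 0.000 0.062 -0.000;
```

View pics/s6c.png

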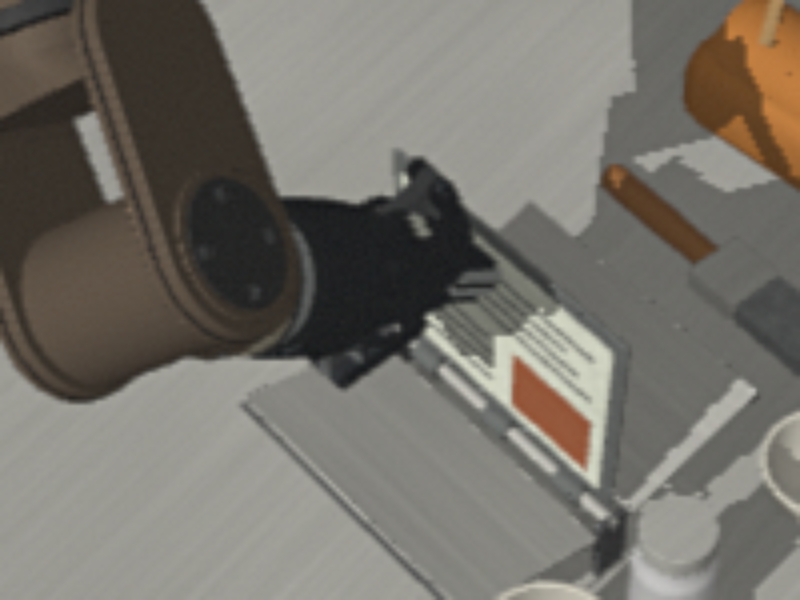

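The leaf has passed upright, with the tip pressing the back face at crop (480,270).

```bash
python3 -m crank '-7 -0.5 11 0 0.062 0; -7.5 0 11.5 0 0.062 0; -7 0 12 0 0.062 0; -6.5 0 12 0 0.062 0; -6 0 12.5 0 0.062 0';  python3 - <<'E'
from plan import *
arc([130,136,142,148,154],.125)
a=snap('scene','s7.png');a=a[120:270,200:400]; cv2.imwrite('pics/s7c.png',cv2.resize(a[:,:,::-1],None,fx=4,fy=4))
E
```

```text
time: 6.78
eef_pos: [0.539, 0.1089, 0.1579]
tcp_rot: [-0.616, 0.731, 0.19, 0.224]
contact_force: [0.1, -1.0, 0.3]
opening: -0.003
now [-0.01    0.0631  0.1079] F [ 0.1 -1.   0.3] q [-0.25  0.07  2.06  0.65  1.17  1.18]
-5.3 -0.0 12.2 0.002 0.061 0.000; -4.6 -0.0 12.9 0.000 0.062 -0.000; -4.0 0.0 13.1 0.000 0.062 0.000; -3.4 0.0 13.3 -0.000 0.062 0.000; -2.7 -0.0 13.4 0.000 0.062 -0.000;
```

View pics/s7c.png

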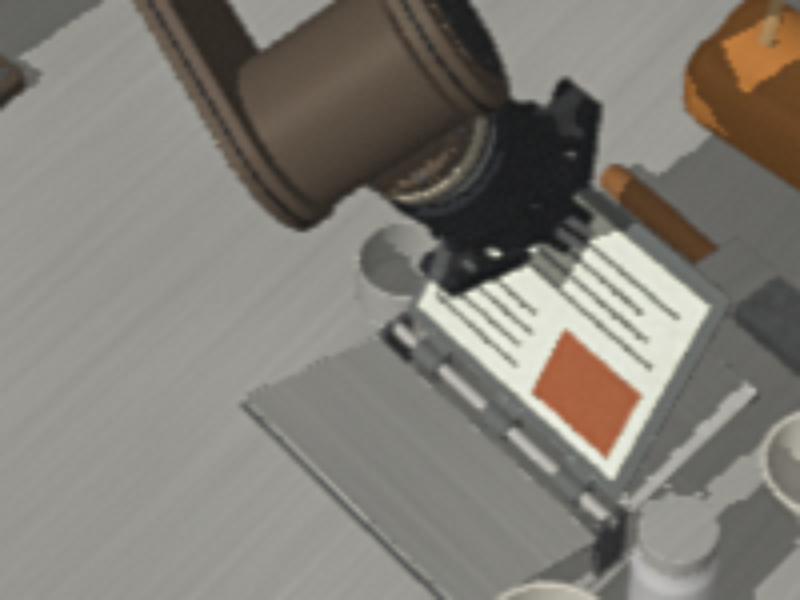

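```bash
python3 -m crank '-5 0 12 0 0.062 0; -4.5 0 13 0 0.062 0; -4 0 13 0 0.062 0; -3.5 0 13 0 0.062 0; -2.5 0 13 0 0.062 0';  python3 - <<'E'
from plan import *
arc([160,165],.125)
a=snap('scene','s8.png');a=a[120:270,200:400]; cv2.imwrite('pics/s8c.png',cv2.resize(a[:,:,::-1],None,fx=4,fy=4))
E
```

```text
time: 7.45
eef_pos: [0.5467, 0.1541, 0.1099]
tcp_rot: [-0.637, 0.757, 0.093, 0.108]
contact_force: [0.9, 0.2, 1.1]
opening: -0.0
now [-0.0101  0.1089  0.0599] F [0.9 0.2 1.1] q [-0.03  0.14  2.    0.34  0.98  1.52]
-3.0 -0.2 14.1 0.003 0.060 0.000; -1.3 0.0 11.4 0.000 0.052 -0.000;
```

View pics/s8c.png

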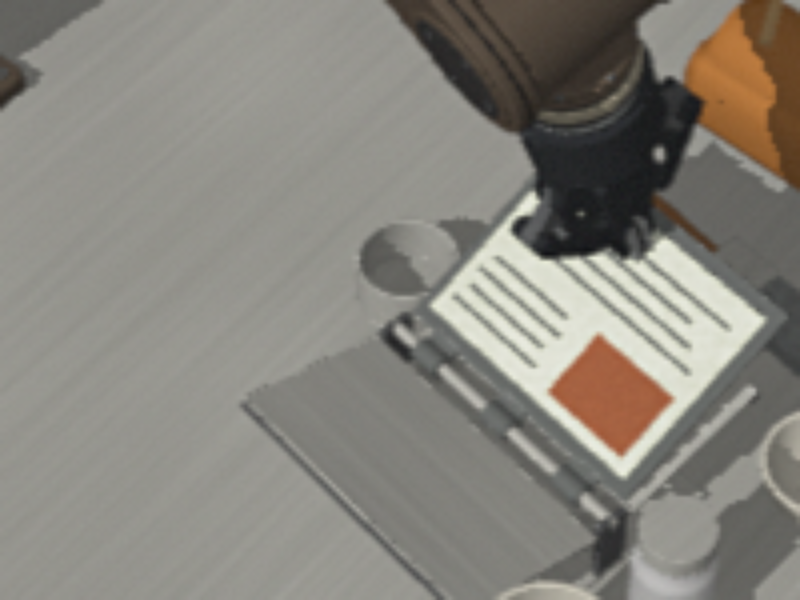

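```bash
python3 -m crank '-3 0 14 0 0.06 0; -1.5 0 8 0 0.052 0'; python3 -m crank '0 0 2 0 0 0; 0 0 0 0 0 0'; python3 -m crank '0 0 3 0 0 0; 0 0 0 0 0 0'
```

```text
time: 7.75
eef_pos: [0.5479, 0.1636, 0.0894]
tcp_rot: [-0.642, 0.762, 0.058, 0.065]
contact_force: [0.2, -1.1, 0.3]
opening: -0.002
time: 8.0
eef_pos: [0.5484, 0.1637, 0.0878]
tcp_rot: [-0.641, 0.762, 0.057, 0.066]
contact_force: [-1.2, -0.5, -0.9]
opening: 0.001
time: 8.25
eef_pos: [0.5492, 0.1641, 0.0856]
tcp_rot: [-0.641, 0.762, 0.056, 0.067]
contact_force: [0.5, -0.6, 3.4]
opening: -0.0
```

```bash
for i in 1 ; do python3 -m crank '0 0 3 0 0 0; 0 0 0 0 0 0'; python3 -m crank '0 0 2 0 0 0; 0 0 0 0 0 0';done
```

```text
time: 8.5
eef_pos: [0.5494, 0.1643, 0.0853]
tcp_rot: [-0.642, 0.762, 0.056, 0.066]
contact_force: [-8.1, -5.2, 16.3]
opening: 0.002
time: 8.75
eef_pos: [0.5495, 0.1644, 0.0851]
tcp_rot: [-0.643, 0.761, 0.057, 0.065]
contact_force: [-12.4, -7.9, 25.7]
opening: 0.003
```

A firm stop at 26 N without further travel means the leaf is on the rest. I'll back off and look.

```bash
python3 -m crank '0 0 -8 0 0 0; 0 0 -20 0 0 0; 0 0 -45 0 0 0; 0 0 -50 0 0 0; 0 0 -50 0 0 0'; python3 -m crank '0 0 -20 0 0 0; 50 0 0 0 0 0; 50 0 0 0 0 0; 50 0 0 0 0 0; 50 0 0 0 0 0'
python3 - <<'E'
from plan import *
for n in('scene','top'):
    a=snap(n,n+'9.png')
E
```

```text
time: 9.38
eef_pos: [0.5436, 0.1355, 0.2523]
tcp_rot: [-0.642, 0.762, 0.056, 0.067]
contact_force: [1.0, 0.1, -0.4]
opening: -0.003
time: 10.0
eef_pos: [0.5087, -0.0628, 0.234]
tcp_rot: [-0.642, 0.762, 0.057, 0.066]
contact_force: [0.3, 0.5, 0.1]
opening: 0.001
```

View pics/scene9.png

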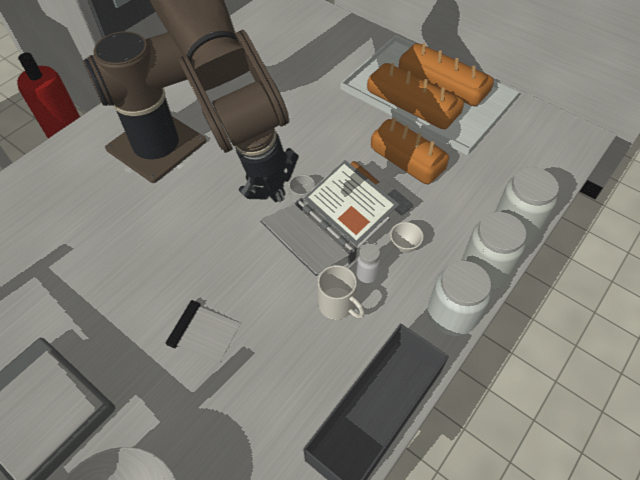

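View pics/top9.png

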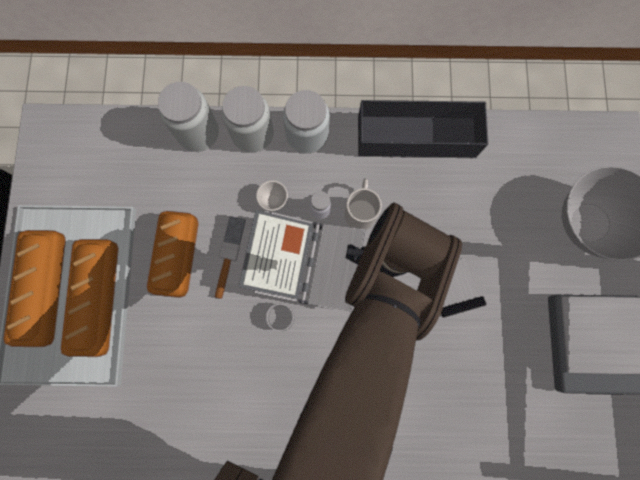

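Run:
```python
from fit import *
import copy
for n,(x0,y0) in(('top',(225,195)),('scene',(285,140))):
    a=cv2.imread('pics/%s9.png'%n)[y0:y0+120,x0:x0+120]; a=cv2.resize(a,None,fx=5,fy=5,interpolation=cv2.INTER_CUBIC)
    for q,c in((2.618,(0,0,255)),(2.5,(255,0,0))):
        p=r.x.copy();p[3]=q
        for u in proj(n,pts(p)[:2]): cv2.circle(a,tuple(((u-[x0,y0]+.5)*5).astype(int).tolist()),5,c,1)
    cv2.imwrite('pics/%s9c.png'%n,a)
# object displacement via template shift
for nm,u in(('ramekin',(272,196)),('cutter',(272,317)),('shaker',(321,203)),('mug',(362,204)),('brush',(229,257)),('bread',(173,254)),('scraper',(470,303))):
    A=cv2.imread('pics/top0.png',0);B=cv2.imread('pics/top9.png',0)
    t=A[u[1]-14:u[1]+14,u[0]-12:u[0]+12]; m=cv2.matchTemplate(B[u[1]-26:u[1]+26,u[0]-24:u[0]+24],t,cv2.TM_CCOEFF_NORMED);_,v,_,l=cv2.minMaxLoc(m);print(nm,np.array(l)-12,round(v,2))
```

```text
ramekin [0 0] 1.0
cutter [0 0] 0.99
shaker [0 0] 0.99
mug [0 0] 0.99
brush [0 0] 0.47
bread [-7  2] 0.54
scraper [0 0] 1.0
```

View pics/scene9c.png

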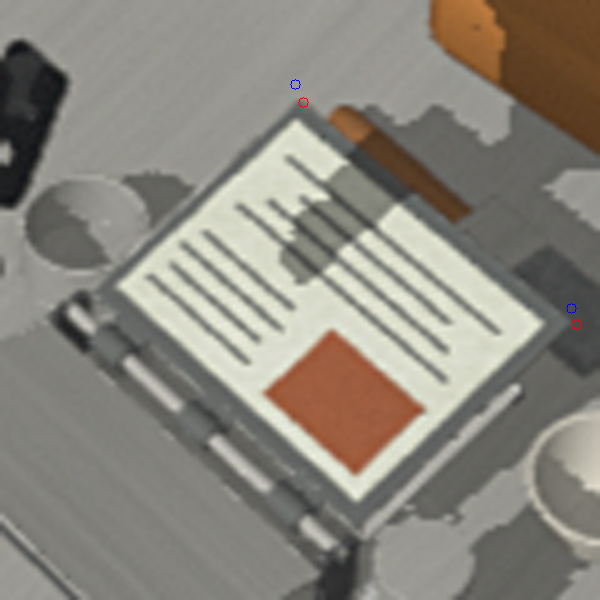

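View pics/top9c.png

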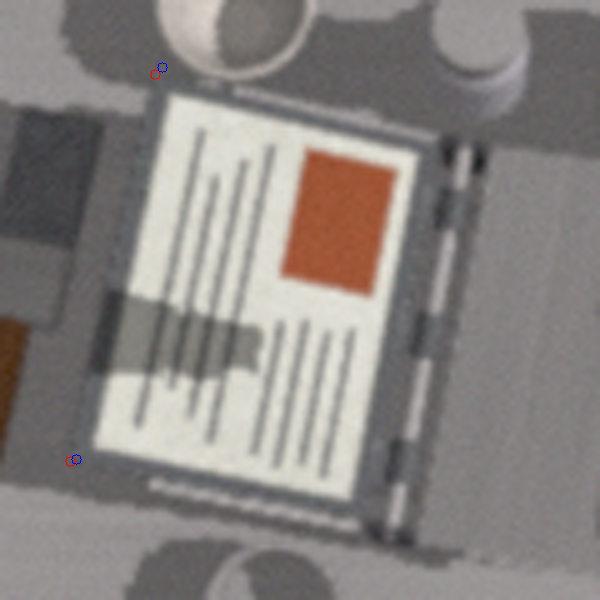

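Both views put the free-edge corners on the 2.618 rad (red) markers. The bread and brush template scores are low because a shadow falls on them, but by eye they are in the same pixels as before.

```bash
python3 -m crank '0 0 0 0 0 0; 0 0 0 0 0 0'
python3 - <<'E'
from h import *
optics.read_camera('top');optics.read_camera('scene')
for th in('bread','brush'):
  for n in('top','scene'):
    print(th,n,[(np.array(q['xy'])*[640,480],q['p']) for q in optics.recognise(n,th)[:1]])
ctrl.sign_off()
E
```

```text
time: 10.35
eef_pos: [0.5099, -0.0606, 0.2353]
tcp_rot: [-0.642, 0.762, 0.057, 0.066]
contact_force: [0.2, 0.1, 0.7]
opening: 0.004
bread top [(array([173.312, 255.6  ]), 0.96)]
bread scene [(array([412.928, 148.896]), 0.65)]
brush top [(array([230.4  , 246.288]), 0.66)]
brush scene [(array([388.608, 188.016]), 0.91)]
the job is handed in; nothing more can be done
```

I turned the leaf over its spine by pushing only its underside with the shut fingertips, then pressed it onto the left rest. It came to a firm stop at about 26 N. I backed the tool off to 0.235 m above the table and handed the job in at about 10.5 s.

- **Leaf:** in the scene view, both free-edge corners sit on the positions predicted for 2.618 rad. The top view agrees roughly, and the height where pressing stopped fits the leaf lying on the rest.
- **Ramekin, cutter, jar, mug and scraper:** template matching between the first and last top views showed no shift.
- **Brush and bread:** the template match was unreliable there because of a shadow, and it read a 7-pixel shift for the bread. The recognition network put both within about 4 pixels of where they started in both views, and by eye they hadn't moved.
- **Contact:** the wrist force read about zero at the end, so the robot was touching nothing.

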